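Dock the drip tray and flip its cam clamp

TASK

Gently push the steel drip tray in under the dish rack until it meets the sprung rubber stop at the back and squeezes it in by about 4 mm (you feel it rather than see it), without ramming it to the end of its give. Then flip the cam lever on the rack's front corner over the top until it snaps past centre and clamps the tray's rim, and let go; do not force the lever, and leave the mug, soap bottle and bowl where they are.

Things in the scene. Friction and masses are not known exactly. Their poses are not given: they have to be found in the camera images.
- dish_rack: Fixed wire dish rack, plates and bowls on its deck (to 220 mm high; 125 mm at its front edge). Origin on the counter under its middle; its +x is the way the tray goes in, its front faces -x, z up. Frame x -85 to 185, y +-145 mm. Two runners, 16 mm high, inner faces at y +-108.5, x -140 to 150 mm, guide the tray. The clamp stands at its front -y corner.
- drip_tray: Loose steel tray 320 (x) x 210 (y) x 30 mm high, 0.6-1.1 kg, part-way in, axes along the rack's. Origin: centre of underside. Push its upright front face at its x = -160 mm, clear in front of the rack. Rims are flat, 30 mm up. Sliding friction 3 to 8 N. It meets the stop with its origin at -50 to -30 mm in the rack's x: this differs each time, find it by feel.
- back_stop (a joint): Travel (m) of the sprung rubber stop hidden under the back of the rack: 0 untouched, grows as the tray presses it; 2 N per mm, ends at 11 mm. The tray is home with this past 3 mm (6 N on top of the sliding friction); past 9 mm it is rammed. When the push ends it springs back some, but the tray stays bearing on it.
- cam_lever (a joint): Lever angle (rad): 0 open, leaning 0.45 outward (to the rack's -y) from upright; upright at 0.45; goes over the top towards the rack's +y. The foot meets the rim at about 0.5, resistance at the grip then grows to some 7 N, dead centre is 1.45, past it the lever snaps by itself to its stop at 1.80 (clamped, 1.35 rad from upright, over the tray).
- lever_pivot (a point): Pivot of the lever, at (-115, -93, 92) mm in the rack's frame; hinge axis along the rack's x. It sits between two cheeks (to 106 mm high) on an aluminium bracket 40 mm wide in x, y -137 to -79 mm, whose head, 58 to 72 mm up, reaches over the tray's side rim.
- lever_grip (a point): Centre of the black ball knob, 24 mm across, at the lever's end, 93 mm from the pivot. It is best pushed over from its outer side with closed fingertips; pinched, it creeps in the pads and may slip out. The aluminium stem below it is 10 mm wide (along the rack's x) and 8 mm thick.
- clamp_foot: Round rubber foot, 20 mm across and 8 mm high, under the clamp bracket, pushed down by the cam onto the tray's side rim; origin at the centre of its underside, 37 mm above the counter when open.
- mug: White mug, 80 mm across, 90 mm high, bystander. Origin under its middle.
- soap_bottle: Soap bottle, 64 mm across, 170 mm high, bystander. Origin under its middle.
- bowl: Dark red bowl, 120 mm across, 55 mm high, bystander. Origin under its middle.
Things that resemble listed ones, but are neither listed nor needed, are in the scene too. There is more than one size of the part that bears back_stop; the job needs the middle-sized.

How it is judged (in metres and radians):
On the way, in this order (a step that is already met when the one before it is completed fails the run):
1. the tray is pushed home: it presses the back stop in by more than 3 mm (value of joint back_stop above 0.003 m), for 0.2 s.
2. the lever is past centre and the foot clamps the tray's rim (value of joint cam_lever above 1.7 rad and contact force between clamp_foot and drip_tray above 20 N), for 0.2 s.
At the end, for the whole second after the job is handed in: The lever lies snapped over (past 1.7 rad), the foot presses the tray's rim with more than 20 N, the tray is at rest, in under the rack (its origin beyond -54 mm in the rack's x) and still bearing on the back stop (pressed in more than 0.4 mm) (all of step 2 and value of joint back_stop above 0.0004 m and linear speed of drip_tray below 0.01 m/s and x of drip_tray in the frame of dish_rack above -0.054 m); the robot touches nothing.
It fails at once if the back stop is rammed: pressed in more than 9 mm (value of joint back_stop above 0.009 m).
It fails at once if the robot presses on the tray with more than 30 N (contact force between the arm and drip_tray above 30 N).
It fails at once if the robot forces the lever, its bracket or the rack with more than 45 N (contact force between the arm and dish_rack above 45 N).
It fails at once if mug, soap bottle or bowl is moved by more than 15 mm (distance of any of mug, soap_bottle, bowl from where it was at the start of the episode above 0.015 m).
It also fails if it takes over 61 s, if anything falls off the work surface, if the arm or the gripper's body presses on something with over 40 N, if the wrist force passes 120 N, or if a joint passes its speed limit or range.

ROBOT

A 6-joint arm with a two-finger parallel gripper is mounted at the origin on the work surface. World frame = base frame: x ahead of the robot, y to its left, z up, the work surface at z = 0. Lengths are in mm, angles in rad, forces in N, time in s.
With the tool pointing down it reaches from about 350 to 950 mm from the base axis. Payload 17.4 kg.
Tool frame: the origin (TCP) lies between the finger pads; the fingertips stand 11 mm ahead of it and the grasp point (between the pads) lies 8 mm behind it; z points along the fingers, y is the line along which they close (so a half turn about z gives the same grasp; the last joint's range is limited). The gripper opens to 93 mm and grips with 3 to 60 N. Pads are 15 mm wide; open, the fingers measure 128 mm over their backs; the gripper's body (75 mm by 188 mm) begins 65 mm behind the grasp point.
Start: joints at [1.181, 0.116, 1.442, -0, 1.584, -0.038], TCP at [232.605, 633.662, 204.146] pointing down, gripper open.
Joint ranges: [-2.83, 2.83], [-0.83, 2.19], [0.07, 2.5], [-1.14, 4.28], [0.01, 3], [-2.97, 2.97]. Speed limits (rad/s): [1.89, 1.89, 2.22, 3.14, 3.14, 3.14].

INTERFACE

Orientations are given as a unit quaternion [w, x, y, z].
In Python, from workcell import monitor, imaging, ticket, find_in gives the robot as it stands.
- The arm moves only by the shell command python3 -m inch 'ROWS' [OPENING] [FORCE]. ROWS is JSON, a list that holds one entry, the list of rows, each a list of 4 numbers: the shift along the tool's x, y, z in cm, then the turn about the tool's z in rad. A call has 1 to 12 rows; each row is the pose to reach, as a shift and turn from the pose commanded when the call began, along the tool's axes at that moment; what a row does not reach only later rows make up. A row lasts 1/10 s, in which the tool goes at most 50 mm and 8.59 degrees, less where a joint would pass 70% of its speed; a pose out of reach is approached as far as the arm can. A call with a gripper value outside its range is refused whole. OPENING is the closure, from 0 (fully open) to 1 (shut), set as the call begins (- or left out, the last holds). The fingers move at their own pace and stop on an object; FORCE is the grip in N (left out, the last holds). Time passes only in rows, so rows that repeat a pose let the fingers close. It gives the time, the measured TCP pose, the force, the opening and the grip force at its end, in the units of the state.
- monitor.observe(): the state, without advancing time (a new reading comes with each control period).
- imaging.camera(name): name is "scene" or "top" or "wrist"; returns a dict with "color" (420x560x3 uint8, red, green, blue), "K" (3x3 intrinsics, pixels), "position" and "attitude" of the camera in the world. Camera axes: x right, y down, z forward; pixel columns grow to the right and rows downward; lengths in mm; the calibration is good to about 2 mm. The wrist camera is an equidistant fisheye: a pixel r from the principal point sees the ray r / f radians off the axis. A picture is of the moment at which its call begins. There is no depth.
- ticket.finish_job(): hands the job in; it is judged then, once.
Trained networks look in a picture, given as the dict that the camera call returned (one of the last four; its "shot" number tells which), for a name from the list of things; names that differ only in an ending like _2 or _b are one class to them, and where a whole thing is asked for, a point or a joint stands for the part that bears it (a point fixed in the world has none). Each returns a list of dicts, best first, with "p" (0 to 1); they miss things now and then, are a little off and sometimes report something else, mostly with a low value. They report only what shows in the picture. A call takes as long as a camera call. They do not tell look-alikes from the thing itself.
- find_in(picture, name): "location" ([x, y, z] in mm, in the coordinates of the camera as it stood for that picture, good to about 4 mm: the middle of the surface that is visible of it).
The state is a dict: "t": time; "q": joint angles; "joint_vel": joint speeds; "joint_efforts": joint torques, N m; "ee_pos": TCP position; "ee_rot": TCP orientation; "wrist_force": force on the tool from outside, world axes, zero at the start; "torque": the same for the moment, N m; "width": finger opening in mm; "grasp_force": force on a finger pad.
Only numpy, scipy, OpenCV 4.12 (cv2) and the standard library are available. Lean on these libraries where they do the work, as an engineer would, in place of code of your own. Each camera call takes 0.05 s, during which the arm holds its last target. There are 200 camera calls.

## Working session

There is one attempt and no reset: what is moved stays moved. The work goes in short steps, Python scripts to look and compute and a shell command to move; the robot and the scene stay as the last step left them, time stands still between calls to the robot, and variables do not carry over. Pictures are saved under pics/ and viewed, at most 10 in all, crops included, and the job is handed in when it is done.

```bash
mkdir -p pics; ls
cat > h.py <<'E'
import numpy as np,cv2
from scipy.spatial.transform import Rotation as R
from workcell import monitor, imaging, ticket, find_in
def rot(q): q=np.array(q,float); return R.from_quat(q[[1,2,3,0]]).as_matrix() if q.size==4 else q.reshape(3,3)
def w(c,p): return rot(c["attitude"])@np.array(p)+np.array(c["position"])
def save(c,n): cv2.imwrite(f"pics/{n}.png",c["color"][:,:,::-1])
E
python3 - <<'E'
from h import *
for n in("scene","top"):
    c=imaging.camera(n); save(c,n+"1"); print(n,c["position"],c["attitude"],c["K"])
    for o in("dish_rack","drip_tray","back_stop","cam_lever","lever_grip","lever_pivot","clamp_foot","mug","soap_bottle","bowl"):
        try: print(o,[(round(d["p"],2),w(c,d["location"]).round(0).tolist()) for d in find_in(c,o)][:4])
        except Exception as e: print(o,e)
s=monitor.observe(); print(s["ee_pos"],rot(s["ee_rot"]).round(3),s["wrist_force"],s["t"])
E
```

```text
pics
scene [1099.94882477  497.29653475 1085.99392926] [-0.13525589  0.42748565  0.84605639 -0.2883582 ] [[446.37503966   0.         272.47261291]
 [  0.         446.37503966 207.97713364]
 [  0.           0.           1.        ]]
dish_rack [(0.63, [529.0, 256.0, 102.0])]
drip_tray [(0.81, [507.0, 49.0, 3.0])]
back_stop [(0.68, [513.0, 487.0, 25.0])]
cam_lever [(0.47, [621.0, 95.0, 146.0])]
lever_grip [(0.54, [623.0, 85.0, 141.0]), (0.47, [528.0, 249.0, 104.0])]
lever_pivot [(0.85, [529.0, 251.0, 102.0])]
clamp_foot []
mug [(0.95, [465.0, -401.0, 62.0])]
soap_bottle [(0.78, [708.0, -190.0, 99.0])]
bowl [(0.74, [594.0, -422.0, 33.0])]
top [ 346.23865464   28.93741068 1193.97819039] [ 0.05490968 -0.7038622   0.70591416 -0.05699234] [[418.95898987   0.         276.31889967]
 [  0.         418.95898987 217.70395126]
 [  0.           0.           1.        ]]
dish_rack [(0.88, [486.0, 247.0, 110.0])]
drip_tray [(0.59, [518.0, 48.0, 3.0])]
back_stop [(0.63, [506.0, 483.0, 23.0]), (0.57, [382.0, 460.0, 12.0])]
cam_lever [(0.5, [614.0, 87.0, 135.0])]
lever_grip [(0.45, [618.0, 87.0, 144.0])]
lever_pivot [(0.56, [488.0, 244.0, 114.0])]
clamp_foot []
mug [(0.81, [455.0, -432.0, 43.0])]
soap_bottle [(0.62, [683.0, -196.0, 114.0])]
bowl [(0.62, [610.0, -417.0, 26.0])]
[232.59780759 633.67861201 204.16190121] [[-0.939  0.345 -0.   ]
 [ 0.345  0.939  0.   ]
 [ 0.     0.    -1.   ]] [-0.62508454  0.12713242  0.00104977] 1.1
```

View pics/top1.png

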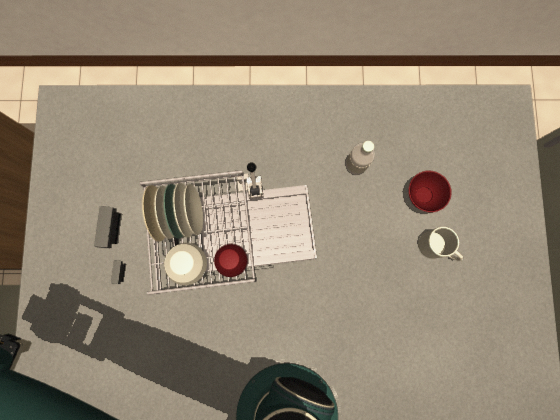

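View pics/scene1.png

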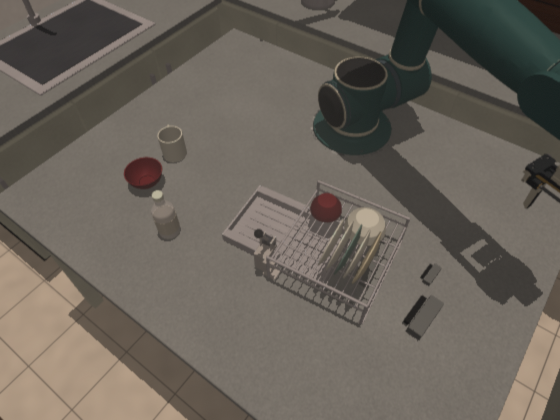

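The top view shows the rack at (145–255, 175–290), the tray sticking out to the right with front corners at about (307,186) and (315,258), and the lever knob at (252,167). The mug, soap bottle and bowl are further right, well clear of the tray. I'll zoom in for corners.

Run:
```python
import cv2
a=cv2.imread("pics/top1.png")[150:300,135:335]; cv2.imwrite("pics/crop1.png",cv2.resize(a,None,fx=4,fy=4,interpolation=cv2.INTER_CUBIC))
```

```text
(no output)
```

View pics/crop1.png

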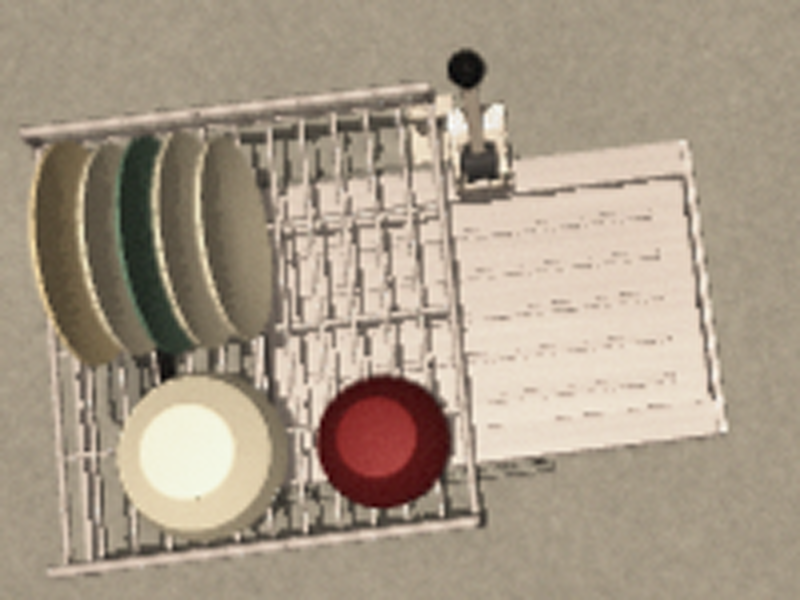

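The crop shows the tray's front corners at about (687,142) and (726,430) and the knob at (466,68), in crop pixels (4x, offset (135,150)).

```bash
cat >> h.py <<'E'
def ray(c,u,v,z):
    d=rot(c["attitude"])@np.linalg.inv(c["K"])@np.array([u,v,1.]); p=np.array(c["position"]); return p+d*(z-p[2])/d[2]
E
python3 - <<'E'
from h import *
c=imaging.camera("top")
P=lambda x,y,z: ray(c,135+x/4,150+y/4,z)
A=P(687,142,30);B=P(726,430,30);K=P(466,68,175.7)
C=P(478,460,30);D=P(515,158,30)
F1=P(480,520,125);F2=P(430,92,125);B1=P(50,572,125);B2=P(25,135,125)
print("A",A,"B",B,"K",K,"len",np.linalg.norm(A-B),F1,F2,B1,B2)
d=A-B; print("yaw edge (front)",np.arctan2(d[1],d[0])+np.pi/2)
d=C-B; print("yaw side",np.arctan2(d[1],d[0])); d=D-A; print(np.arctan2(d[1],d[0]))
d=F2-F1; print("rack front",np.arctan2(d[1],d[0])+np.pi/2);d=B1-F1; print(np.arctan2(d[1],d[0]));d=B2-F2; print(np.arctan2(d[1],d[0]))
E
```

```text
A [624.86904442 -61.78464476  30.        ] B [420.16869736 -85.83360179  30.        ] K [637.93160234  87.55173189 175.7       ] len 206.1081862034577 [357.95505665  79.80793595 125.        ] [636.2269019  114.01786386 125.        ] [326.51653523 349.40563208 125.        ] [607.89328697 378.49257779 125.        ]
yaw edge (front) 1.6877439534117038
yaw side 1.6876826553043116
1.6632769805414165
rack front 1.6931196248214007
1.6868847338888266
1.677520928593706
```

```bash
python3 -m inch '[[[0,0,-5,0],[0,0,-10,0],[0,0,-13,0],[-7,-8,-13,0.14],[-14,-16,-13,0.28],[-21,-24,-13,0.42],[-28,-32,-13,0.55],[-35,-40,-13,0.69],[-42,-48,-13,0.83],[-49,-55,-13,0.97],[-53.4,-60,-13,1.1],[-53.4,-60,-13,1.104]]]' 1 20; python3 -m inch '[[[0,0,0,0],[0,0,0,0],[0,0,0,0],[0,0,0,0],[0,0,0,0],[0,0,0,0],[0,0,0,0],[0,0,0,0]]]'
python3 -c "
from h import *
s=monitor.observe(); print(s['t'],s['ee_pos'],rot(s['ee_rot']).round(3),s['q'],s['width'])
c=imaging.camera('wrist');save(c,'w1')"
```

```text
t: 2.35
ee_pos: [396.1, 212.5, 334.4]
ee_rot: [0.0, 0.667, 0.745, 0.0]
wrist_force: [0.3, 0.0, 0.3]
width: 2.5
grasp_force: 0.0
t: 3.15
ee_pos: [396.0, 214.6, 334.1]
ee_rot: [-0.0, 0.665, 0.747, -0.0]
wrist_force: [-0.5, 0.2, 0.1]
width: 0.5
grasp_force: 0.0
3.15 [395.95660751 214.59524665 334.10571226] [[-0.115  0.993 -0.   ]
 [ 0.993  0.115 -0.   ]
 [-0.    -0.    -1.   ]] [ 4.40005813e-01 -3.78719520e-01  1.68075048e+00 -2.46518389e-06
  1.83966737e+00  3.24575885e-01] 0.4736900722740732
```

```bash
python3 -m inch '[[[-5,1,0,0],[-9,2,0,0],[-14,4,0,0],[-18,5,0,0],[-23,6,0,0],[-27,7.4,0,0],[-32,8.6,0,0],[-34.1,9.2,0,0],[-34.1,9.2,0,0],[-34.1,9.2,0,0],[-34.1,9.2,0,0],[-34.1,9.2,0,0]]]'
python3 -m inch '[[[0,0,5,0],[0,0,9,0],[0,0,13,0],[0,0,17,0],[0,0,19,0],[0,0,19,0],[0,0,19,0]]]'
python3 -c "
from h import *
s=monitor.observe(); print(s['t'],s['ee_pos'],s['q'],s['width'],s['wrist_force'])
c=imaging.camera('scene');save(c,'s2')
c=imaging.camera('top');save(c,'t2')
a=cv2.imread('pics/t2.png')[120:320,130:390];cv2.imwrite('pics/t2c.png',cv2.resize(a,None,fx=3,fy=3))"
```

```text
t: 4.4
ee_pos: [526.4, -112.9, 334.5]
ee_rot: [0.0, 0.665, 0.747, 0.0]
wrist_force: [0.2, 0.5, -0.1]
width: 0.5
grasp_force: 0.0
t: 5.1
ee_pos: [526.8, -113.3, 145.3]
ee_rot: [0.0, 0.665, 0.747, 0.0]
wrist_force: [-0.4, -0.1, 0.1]
width: 0.6
grasp_force: 0.0
5.1 [ 526.78327315 -113.33928202  145.33128847] [-2.59263654e-01 -1.62098633e-01  1.81023928e+00 -1.68239404e-06
  1.49260258e+00 -3.75098458e-01] 0.6258282949367574 [-0.41563517 -0.11771417  0.08193892]
```

View pics/t2c.png

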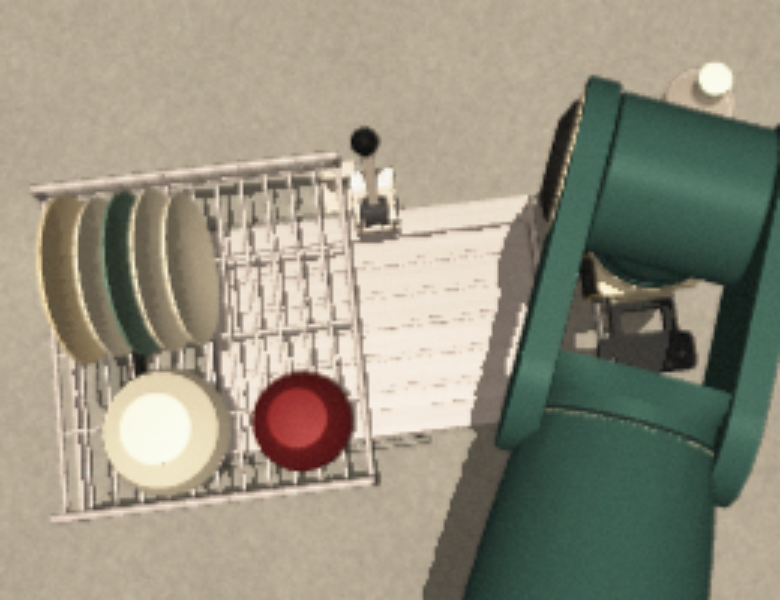

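The gripper is in front of the tray face, near crop (650,330). The bottle, with its cap at (715,80), sits clear of the wrist. I'll go down and push by feel.

```bash
python3 -m inch '[[[0,0,4,0],[0,0,8,0],[0,0,11,0],[0,0,12,0],[0,0,12,0],[0,0,12,0],[0,0,12,0]]]'
python3 -m inch '[[[0.4,0,0,0],[0.8,0,0,0],[1.2,0,0,0],[1.6,0,0,0],[2.0,0,0,0],[2.0,0,0,0],[2.0,0,0,0],[2.0,0,0,0],[2.0,0,0,0]]]'
python3 -c "
from h import *
s=monitor.observe(); print(s['ee_pos'],s['wrist_force'])
"
```

```text
t: 5.9
ee_pos: [527.6, -114.1, 26.3]
ee_rot: [0.001, 0.665, 0.747, 0.001]
wrist_force: [0.1, -0.1, 0.3]
width: 0.2
grasp_force: 0.0
t: 6.8
ee_pos: [524.3, -94.1, 24.1]
ee_rot: [-0.0, 0.665, 0.747, -0.0]
wrist_force: [-0.1, 1.0, 0.1]
width: 0.6
grasp_force: 0.0
[524.25233729 -94.05707518  24.14287198] [-0.12803984  1.03603749  0.08098992]
```

```bash
python3 -m inch '[[[0.2,0,0,0],[0.4,0,0,0],[0.6,0,0,0],[0.8,0,0,0],[1.0,0,0,0],[1.2,0,0,0],[1.4,0,0,0],[1.6,0,0,0],[1.8,0,0,0],[2.0,0,0,0]]]'
python3 -m inch '[[[0.3,0,0,0],[0.6,0,0,0],[0.9,0,0,0],[1.2,0,0,0],[1.5,0,0,0]]]'
python3 -m inch '[[[0.3,0,0,0],[0.6,0,0,0],[0.9,0,0,0],[1.2,0,0,0],[1.5,0,0,0]]]'
```

```text
t: 7.8
ee_pos: [521.9, -73.9, 24.1]
ee_rot: [0.0, 0.665, 0.747, -0.0]
wrist_force: [0.6, 0.2, -0.1]
width: 0.7
grasp_force: 0.0
t: 8.3
ee_pos: [520.2, -58.9, 24.1]
ee_rot: [-0.0, 0.665, 0.747, -0.0]
wrist_force: [-0.7, -0.5, 0.2]
width: 0.6
grasp_force: 0.0
t: 8.8
ee_pos: [518.5, -44.0, 24.2]
ee_rot: [0.0, 0.665, 0.747, 0.0]
wrist_force: [-0.4, 0.9, -0.0]
width: 0.5
grasp_force: 0.0
```

```bash
python3 -c "
from h import *
c=imaging.camera('scene');save(c,'s3')
a=cv2.imread('pics/s3.png')[130:330,180:420];b=cv2.resize(a,None,fx=3,fy=3)
cv2.imwrite('pics/s3c.png',b)"
```

```text
(no output)
```

View pics/s3c.png

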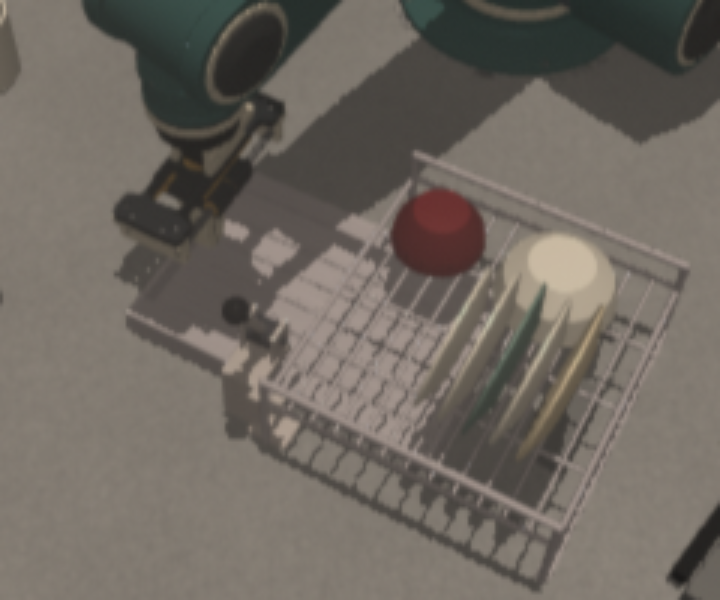

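```bash
python3 -c "
from h import *
c=imaging.camera('scene')
print(ray(c,222.7,235,30),ray(c,222.7,235,0),'knob',ray(c,180+236/3,130+310/3,175.7))
for p in ([521,-77,24],[518.5,-44,13],[625,-62,30]):
    q=c['K']@(rot(c['attitude']).T@(np.array(p)-c['position'])); q/=q[2]; print(p,q[:2],((q[:2]-[180,130])*3).round())
s=monitor.observe();print(s['ee_pos'],s['wrist_force'],s['joint_efforts'])
"
```

```text
[630.57851818 -52.87539515  30.        ] [617.24405781 -68.50536937   0.        ] knob [639.51108829  91.38851851 175.7       ]
[521, -77, 24] [240.62647019 207.46778264] [182. 232.]
[518.5, -44, 13] [249.99022572 214.32265355] [210. 253.]
[625, -62, 30] [221.54464846 232.11742336] [125. 306.]
[518.47345251 -43.93786546  24.15701177] [-0.70728642  0.92152939  0.52988318] [ 3.47624682e-01 -4.77671885e+01 -5.72438693e+01  9.86448373e-02
  4.49164363e-02  1.37135214e-01]
```

```bash
python3 -c "
from h import *
c=imaging.camera('wrist');save(c,'w3');print(c['position'],c['attitude'],c['K'])
a=cv2.imread('pics/scene1.png')[180:270,200:310];b=cv2.imread('pics/s3.png')[180:270,200:310]
f=lambda a:cv2.resize(cv2.convertScaleAbs(a,alpha=1.4),(400,327),interpolation=cv2.INTER_CUBIC)
w3=cv2.resize(cv2.imread('pics/w3.png')[:,:],(364,273))
m=np.zeros((600,800,3),np.uint8);m[:327,:400]=f(a);m[:327,400:]=f(b);m[327:600,:364]=w3;cv2.imwrite('pics/m3.png',m)"
```

```text
[509.22496319  38.96377436 204.56150665] [0.1492015  0.98716587 0.05629199 0.00858326] [[325.1922621    0.         275.22469702]
 [  0.         325.1922621  201.93523542]
 [  0.           0.           1.        ]]
```

View pics/m3.png

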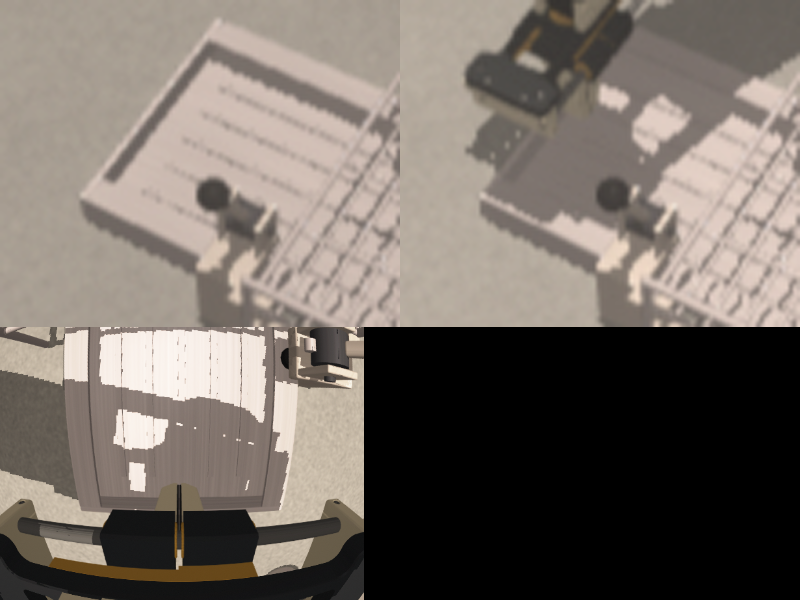

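```bash
python3 -c "
from h import *
c=imaging.camera('wrist');k=c['K']
def pj(p):
    d=rot(c['attitude']).T@(np.array(p,float)-c['position']); t=np.arctan2(np.hypot(*d[:2]),d[2]); r=k[0,0]*t; u=d[:2]/np.hypot(*d[:2])*r+k[:2,2]; return (u*.65+[0,327]).round()
ex=np.array([-.115,.993,0]);ey=np.array([.993,.115,0]);T=monitor.observe()['ee_pos']
for dz in(-11,0,6,20):
  for dx in(-8,8): print(dz,dx,pj(T+dx*ex+[0,0,dz]), pj(T+dx*ex+18*ey+[0,0,dz]))
def inv(u,v,z):
    u=(np.array([u,v-327.])/.65-k[:2,2])/k[0,0]; t=np.hypot(*u); d=rot(c['attitude'])@np.r_[u/t*np.sin(t),np.cos(t)]; p=np.array(c['position']);return p+d*(z-p[2])/d[2]
for u,v in((81,509),(279,510),(100,496),(263,498),(180,485)): print(u,v,inv(u,v,30),inv(u,v,13))
"
```

```text
-11 -8 [179. 489.] [197. 489.]
-11 8 [179. 474.] [197. 474.]
0 -8 [179. 494.] [197. 494.]
0 8 [179. 479.] [198. 479.]
6 -8 [179. 497.] [198. 497.]
6 8 [179. 481.] [199. 481.]
20 -8 [179. 504.] [199. 504.]
20 8 [179. 488.] [200. 488.]
81 509 [420.79512724 -81.1373882   30.        ] [412.18078398 -92.81786986  13.        ]
279 510 [625.74206287 -59.18595724  30.        ] [637.08649654 -68.72869669  13.        ]
100 496 [443.41006073 -61.8467712   30.        ] [436.99807493 -71.64863428  13.        ]
263 498 [602.51458977 -46.20242369  30.        ] [611.59701374 -54.48076049  13.        ]
180 485 [519.29265237 -39.90717205  30.        ] [520.27050001 -47.57244516  13.        ]
```

```bash
python3 -c "
from h import *
a=cv2.imread('pics/w3.png')[200:350,180:380];b=cv2.resize(a,None,fx=4,fy=4,interpolation=cv2.INTER_CUBIC)
cv2.imwrite('pics/w3c.png',cv2.convertScaleAbs(b,alpha=1.2))"
```

```text
(no output)
```

View pics/w3c.png

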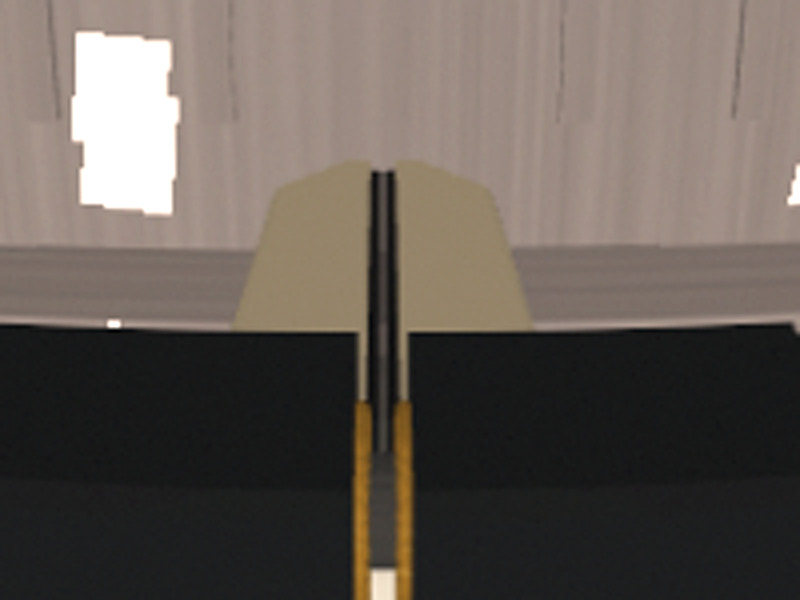

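The wrist view shows the closed fingertips over the tray, with their tips at crop (385,165) and the front rim hidden below row 325. There was no force, so the tips passed over the rim and sit higher than I assumed. I'll back off and feel for the counter.

```bash
python3 -m inch '[[[-2,0,0,0],[-4,0,0,0],[-6,0,0,0],[-6,0,0,0],[-6,0,0,0],[-6,0,0,0]]]'
python3 -m inch '[[[0,0,0.3,0],[0,0,0.6,0],[0,0,0.9,0],[0,0,0.9,0],[0,0,0.9,0]]]'
python3 -m inch '[[[0,0,0.1,0],[0,0,0.2,0],[0,0,0.2,0]]]'
```

```text
t: 9.6
ee_pos: [525.3, -103.3, 24.1]
ee_rot: [-0.0, 0.665, 0.747, 0.0]
wrist_force: [-0.0, 0.5, 0.2]
width: 0.5
grasp_force: 0.0
t: 10.1
ee_pos: [525.3, -103.8, 15.0]
ee_rot: [-0.0, 0.665, 0.747, -0.0]
wrist_force: [-0.2, -0.5, 0.1]
width: 0.5
grasp_force: 0.0
t: 10.4
ee_pos: [525.3, -103.9, 13.0]
ee_rot: [-0.0, 0.665, 0.747, -0.0]
wrist_force: [0.1, -1.2, -1.3]
width: 0.9
grasp_force: 0.0
```

```bash
python3 -m inch '[[[0,0,0.1,0],[0,0,0.2,0],[0,0,0.2,0]]]'
python3 -c "
from h import *
c=imaging.camera('wrist');save(c,'w4')
a=cv2.imread('pics/w4.png')[150:350,140:400];b=cv2.resize(a,None,fx=3,fy=3,interpolation=cv2.INTER_CUBIC)
cv2.imwrite('pics/w4c.png',b);print(monitor.observe()['wrist_force'])"
```

```text
t: 10.7
ee_pos: [525.3, -103.8, 11.0]
ee_rot: [-0.0, 0.665, 0.747, -0.0]
wrist_force: [-0.3, 0.2, 0.2]
width: 0.0
grasp_force: 0.0
[0.69238493 0.13063107 0.27668936]
```

View pics/w4c.png

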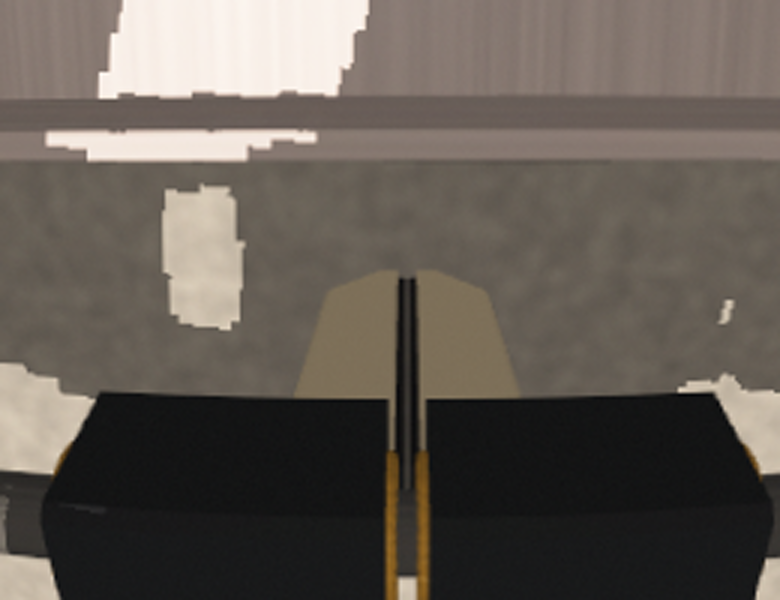

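The wrist view shows the fingertips, at crop (407,270), free in front of the tray's outer edge at row 160. They have not touched the counter, so I'll keep lowering by feel.

```bash
for i in 1; do python3 -m inch '[[[0,0,0.1,0],[0,0,0.2,0],[0,0,0.2,0]]]'; done
python3 -m inch '[[[0,0,0.1,0],[0,0,0.2,0],[0,0,0.2,0]]]'
python3 -m inch '[[[0,0,0.1,0],[0,0,0.2,0],[0,0,0.2,0]]]'
```

```text
t: 11.05
ee_pos: [525.3, -103.9, 9.0]
ee_rot: [-0.0, 0.665, 0.747, -0.0]
wrist_force: [-0.4, -1.1, 0.3]
width: 0.8
grasp_force: 0.0
t: 11.35
ee_pos: [525.3, -103.8, 6.9]
ee_rot: [-0.0, 0.665, 0.747, -0.0]
wrist_force: [-0.6, 0.1, 0.2]
width: 0.5
grasp_force: 0.0
t: 11.65
ee_pos: [525.3, -103.8, 5.0]
ee_rot: [-0.0, 0.665, 0.747, -0.0]
wrist_force: [1.0, -0.1, -0.1]
width: 0.2
grasp_force: 0.0
```

```bash
python3 -m inch '[[[0,0,0.1,0],[0,0,0.2,0],[0,0,0.3,0],[0,0,0.4,0],[0,0,0.4,0]]]'
python3 -m inch '[[[0.4,0,0,0],[0.8,0,0,0],[1.2,0,0,0],[1.6,0,0,0],[1.8,0,0,0],[2.0,0,0,0],[2.2,0,0,0],[2.4,0,0,0],[2.6,0,0,0],[2.8,0,0,0]]]'
python3 -m inch '[[[0.2,0,0,0],[0.4,0,0,0],[0.6,0,0,0],[0.8,0,0,0]]]'
```

```text
t: 12.15
ee_pos: [525.3, -103.8, 0.9]
ee_rot: [-0.0, 0.665, 0.747, -0.0]
wrist_force: [-0.2, 0.2, -0.1]
width: 0.6
grasp_force: 0.0
t: 13.15
ee_pos: [522.2, -76.5, 1.2]
ee_rot: [0.0, 0.665, 0.747, -0.0]
wrist_force: [0.8, -5.3, -0.9]
width: 0.5
grasp_force: 2.9
t: 13.55
ee_pos: [521.3, -68.6, 1.2]
ee_rot: [0.0, 0.665, 0.747, -0.0]
wrist_force: [0.7, -5.8, -0.5]
width: 0.5
grasp_force: 2.9
```

```bash
python3 -m inch '[[[0.3,0,0,0],[0.6,0,0,0],[0.9,0,0,0],[1.2,0,0,0],[1.5,0,0,0],[1.8,0,0,0],[2.1,0,0,0],[2.4,0,0,0],[2.6,0,0,0],[2.8,0,0,0]]]'
python3 -m inch '[[[0.2,0,0,0],[0.4,0,0,0],[0.4,0,0,0]]]'
python3 -m inch '[[[0.2,0,0,0],[0.4,0,0,0],[0.4,0,0,0]]]'
```

```text
t: 14.55
ee_pos: [518.1, -40.7, 1.2]
ee_rot: [0.0, 0.665, 0.747, -0.0]
wrist_force: [0.9, -5.3, 0.1]
width: 0.8
grasp_force: 2.9
t: 14.85
ee_pos: [517.6, -36.6, 1.1]
ee_rot: [0.0, 0.665, 0.747, -0.0]
wrist_force: [0.3, -4.3, -0.5]
width: 0.8
grasp_force: 2.1
t: 15.15
ee_pos: [517.2, -32.5, 1.2]
ee_rot: [0.0, 0.665, 0.747, -0.0]
wrist_force: [0.6, -4.8, -0.9]
width: 0.2
grasp_force: 2.0
```

```bash
python3 -m inch '[[[0.2,0,0,0],[0.3,0,0,0]]]' | grep -E 'pos|wrist'
python3 -m inch '[[[0.1,0,0,0],[0.2,0,0,0]]]' | grep -E 'pos|wrist'
python3 -m inch '[[[0.1,0,0,0],[0.2,0,0,0]]]' | grep -E 'pos|wrist'
```

```text
ee_pos: [516.8, -29.7, 1.2]
wrist_force: [0.3, -6.9, -0.8]
ee_pos: [516.6, -27.7, 1.2]
wrist_force: [2.2, -6.7, -0.2]
ee_pos: [516.4, -25.8, 1.2]
wrist_force: [0.6, -6.1, -0.1]
```

```bash
python3 -m inch '[[[0.1,0,0,0],[0.2,0,0,0]]]' | grep -E 'pos|wrist'
```

```text
ee_pos: [516.1, -23.8, 1.2]
wrist_force: [1.9, -5.4, -0.6]
```

```bash
python3 -m inch '[[[0.1,0,0,0],[0.2,0,0,0]]]' | grep -E 'pos|wrist'
python3 -m inch '[[[0.1,0,0,0],[0.2,0,0,0]]]' | grep -E 'pos|wrist'
```

```text
ee_pos: [515.9, -21.8, 1.2]
wrist_force: [0.4, -6.2, -0.7]
ee_pos: [515.7, -19.8, 1.2]
wrist_force: [0.3, -5.9, -0.3]
```

```bash
python3 -m inch '[[[0.1,0,0,0],[0.2,0,0,0]]]' | grep -E 'pos|wrist'
```

```text
ee_pos: [515.5, -18.1, 1.2]
wrist_force: [1.0, -9.9, -1.4]
```

```bash
python3 -m inch '[[[0.05,0,0,0],[0.1,0,0,0],[0.1,0,0,0]]]' | grep -E 'pos|wrist'; python3 -c "
from h import *
for i in range(3):
  imaging.camera('wrist');print(monitor.observe()['wrist_force'].round(1) if hasattr(monitor.observe()['wrist_force'],'round') else monitor.observe()['wrist_force'])"
```

```text
ee_pos: [515.4, -17.2, 1.2]
wrist_force: [1.0, -9.5, -1.2]
[ 1.1 -9.2 -1. ]
[  1.2 -10.1  -2. ]
[ 0.8 -9.8 -0.8]
```

```bash
python3 -m inch '[[[0.07,0,0,0],[0.15,0,0,0],[0.15,0,0,0]]]' | grep -E 'pos|wrist'; python3 -c "
from h import *
for i in range(2):
  imaging.camera('wrist');print(monitor.observe()['wrist_force'])"
```

```text
ee_pos: [515.3, -15.9, 1.2]
wrist_force: [1.4, -10.5, -0.8]
[  0.71687329 -11.64292355  -1.44727612]
[  1.17509723 -11.32584525  -0.86640165]
```

```bash
python3 -m inch '[[[0.07,0,0,0],[0.14,0,0,0],[0.14,0,0,0]]]' | grep -E 'pos|wrist'; python3 -c "
from h import *
for i in range(3):
  imaging.camera('wrist');print(monitor.observe()['wrist_force'])"
```

```text
ee_pos: [515.2, -14.8, 1.2]
wrist_force: [1.9, -13.5, -1.0]
[  2.79225291 -13.07243461  -1.55985654]
[  0.98197451 -13.17315802  -1.14928696]
[  1.62648209 -13.07368316  -2.0048019 ]
```

```bash
python3 -m inch '[[[0.04,0,0,0],[0.08,0,0,0],[0.08,0,0,0],[0.08,0,0,0],[0.08,0,0,0]]]' | grep -E 'pos|wrist'
python3 -m inch '[[[-0.1,0,0,0],[-0.3,0,0,0],[-0.6,0,0,0],[-1.5,0,0,0],[-3,0,0,0],[-4,0,0,0],[-4,0,0,0],[-4,0,0,0]]]' | grep -E 't:|pos|wrist'
```

```text
ee_pos: [515.1, -14.2, 1.2]
wrist_force: [1.8, -15.6, -1.6]
t: 19.15
ee_pos: [519.4, -52.9, 1.1]
ee_rot: [-0.0, 0.666, 0.746, 0.0]
wrist_force: [0.2, 0.5, 0.4]
```

Tray is home at about 4.5 mm with 15 N peak. Next is the lever.

```bash
python3 -m inch '[[[-1,0,-4,0],[-1,0,-8,0],[-1,2,-12,0],[0,6,-15,0],[0,10,-15,0],[0,14,-15,0],[0,18,-15,0],[2,19.1,-15,0],[5,19.1,-15,0],[8,19.1,-15,0],[11,19.1,-15,0],[12.8,19.1,-15,0]]]'
python3 -m inch '[[[0,0,0,0],[0,0,0,0],[0,0,0,0]]]'
python3 -c "
from h import *
s=monitor.observe();print(s['wrist_force'])
ex=np.array([-.115,.993,0]);ey=np.array([-.993,-.115,0]);d=np.array(s['ee_pos'])-[493,188.4,0];print(d@ex,d@ey)
c=imaging.camera('wrist');save(c,'w5')"
```

```text
t: 20.35
ee_pos: [694.1, 98.8, 151.0]
ee_rot: [-0.0, 0.665, 0.747, -0.0]
wrist_force: [0.1, -0.1, -0.2]
width: 0.6
grasp_force: 0.0
t: 20.65
ee_pos: [694.7, 95.6, 151.1]
ee_rot: [0.0, 0.666, 0.746, -0.0]
wrist_force: [0.5, -0.7, 0.3]
width: 0.3
grasp_force: 0.0
[ 0.51761335 -0.66482474  0.28345755]
-115.36186492276553 -189.57197717170058
```

View pics/w5.png

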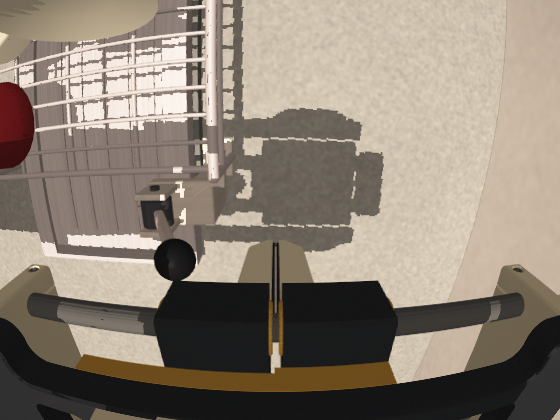

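The wrist view shows the knob at (175,260) and the closed tips at (275,243), to its outer side and roughly level with it.

```bash
python3 -c "
from h import *
c=imaging.camera('wrist');k=c['K']
u=(np.array([175,260.])-k[:2,2])/k[0,0]; t=np.hypot(*u); d=rot(c['attitude'])@np.r_[u/t*np.sin(t),np.cos(t)]; p=np.array(c['position'])
P=p+d*(175.7-p[2])/d[2];ex=np.array([-.115,.993,0]);ey=np.array([-.993,-.115,0]);r=P-[493,188.4,175.7];print(P,r@ex,r@ey)
"
```

```text
[639.382545    90.66091724 175.7       ] -113.88890185927605 -134.11787267210494
```

```bash
python3 -m inch '[[[0,-0.8,0,0],[0,-1.6,0,0],[0,-2.2,0,0],[0,-2.8,-0.1,0],[0,-3.4,-0.2,0],[0,-4.0,-0.3,0],[0,-4.6,-0.4,0],[0,-5.2,-0.5,0],[0,-5.8,-0.6,0],[0,-6.3,-0.7,0],[0,-6.7,-0.8,0]]]'|grep -E 't:|pos|wrist|grasp'
python3 -m inch '[[[0,-0.5,-0.1,0],[0,-1,-0.2,0],[0,-1.5,-0.2,0]]]'|grep -E 't:|pos|wrist|grasp'
```

```text
t: 21.85
ee_pos: [627.4, 88.8, 159.2]
ee_rot: [-0.0, 0.665, 0.747, -0.0]
wrist_force: [-0.4, 0.5, 0.6]
grasp_force: 0.2
t: 22.15
ee_pos: [612.8, 87.1, 161.3]
ee_rot: [0.0, 0.665, 0.747, 0.0]
wrist_force: [2.1, 0.1, 1.0]
grasp_force: 1.1
```

```bash
python3 -m inch '[[[0,-0.4,-0.1,0],[0,-0.8,-0.15,0],[0,-1.2,-0.2,0],[0,-1.6,-0.2,0],[0,-2.0,-0.15,0],[0,-2.4,-0.1,0],[0,-2.8,-0.05,0],[0,-3.2,0,0]]]'|grep -E 't:|pos|wrist|grasp'
python3 -m inch '[[[0,-0.3,0,0],[0,-0.6,0.1,0],[0,-0.9,0.15,0],[0,-1.2,0.2,0],[0,-1.4,0.2,0]]]'|grep -E 't:|pos|wrist|grasp'
python3 -c "
from h import *
c=imaging.camera('wrist');save(c,'w6')"
```

```text
t: 22.95
ee_pos: [581.3, 83.5, 161.4]
ee_rot: [0.0, 0.665, 0.747, 0.0]
wrist_force: [6.1, 0.2, 0.2]
grasp_force: 2.3
t: 23.45
ee_pos: [567.4, 81.8, 159.5]
ee_rot: [0.0, 0.665, 0.747, 0.0]
wrist_force: [6.2, 1.2, 0.0]
grasp_force: 2.3
```

View pics/w6.png

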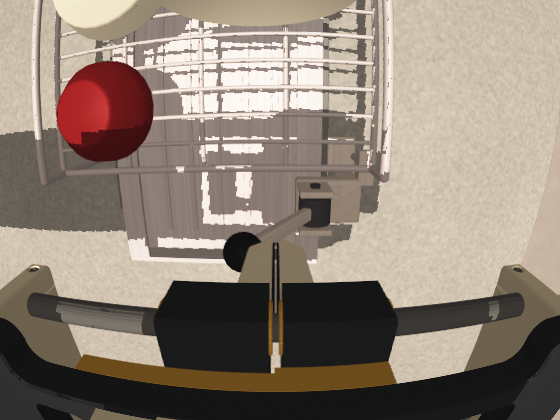

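The wrist view shows the knob at (240,252), pushed by the finger's side, with the lever leaning over the tray and about 6 N on the tool. That matches the plan, so I'll continue over the arc.

```bash
python3 -m inch '[[[0,-0.3,0.1,0],[0,-0.6,0.2,0],[0,-0.9,0.3,0],[0,-1.2,0.45,0],[0,-1.5,0.6,0],[0,-1.8,0.75,0]]]'|grep -E 't:|pos|wrist|grasp'
python3 -m inch '[[[0,-0.3,0.3,0],[0,-0.6,0.6,0],[0,-0.8,0.9,0],[0,-1.0,1.2,0],[0,-1.2,1.5,0]]]'|grep -E 't:|pos|wrist|grasp'
```

```text
t: 24.1
ee_pos: [549.5, 79.8, 151.9]
ee_rot: [0.0, 0.665, 0.747, 0.0]
wrist_force: [4.4, 1.0, 0.6]
grasp_force: 1.8
t: 24.6
ee_pos: [537.2, 78.4, 136.1]
ee_rot: [-0.0, 0.665, 0.747, -0.0]
wrist_force: [0.7, -0.5, 0.4]
grasp_force: 0.3
```

```bash
python3 -m inch '[[[0,0,-3,0],[0,0,-7,0],[0,0,-11,0],[-4,0,-15,0],[-9,0,-15,0],[-14,0,-15,0],[-18,0,-15,0],[-18,0,-15,0],[-18,0,-15,0]]]'|grep -E 't:|pos|wrist|grasp'
python3 -c "
from h import *
ex=np.array([-.115,.993,0]);ey=np.array([-.993,-.115,0])
for n in('scene','top','wrist'):
  c=imaging.camera(n)
  for o in('lever_grip','cam_lever','drip_tray'):
    for d in find_in(c,o)[:2]:
      P=w(c,d['location']);r=P-[493,188.4,0];print(n,o,round(d['p'],2),(r@ex).round(),(r@ey).round(),P[2].round())
  if n!='wrist':
    for ph in(-.45,0.9,1.35):
      y=-93+93*np.sin(ph);z=92+93*np.cos(ph);P=np.array([493,188.4,0])-115*ex+y*ey+[0,0,z]
      q=c['K']@(rot(c['attitude']).T@(P-c['position']));q=(q/q[2]).round().astype(int);print(n,ph,q[:2],c['color'][q[1]-1:q[1]+2,q[0]-1:q[0]+2].mean((0,1)).round())
"
```

```text
t: 25.5
ee_pos: [558.0, -101.1, 285.9]
ee_rot: [-0.001, 0.666, 0.746, -0.0]
wrist_force: [-0.2, 0.9, -0.0]
grasp_force: 0.0
scene lever_grip 0.78 -119.0 -61.0 112.0
scene cam_lever 0.58 -113.0 -62.0 117.0
scene drip_tray 0.89 -63.0 -11.0 2.0
scene -0.45 [258 233] [154. 140. 133.]
scene 0.9 [281 207] [50. 47. 44.]
scene 1.35 [284 211] [84. 78. 74.]
top lever_grip 0.64 -115.0 -55.0 126.0
top cam_lever 0.51 -117.0 -60.0 117.0
top drip_tray 0.57 -100.0 -5.0 4.0
top -0.45 [251 167] [187. 175. 154.]
top 0.9 [256 213] [31. 28. 26.]
top 1.35 [258 222] [141. 128. 117.]
wrist lever_grip 0.76 -117.0 -49.0 126.0
wrist lever_grip 0.73 -112.0 -87.0 73.0
wrist cam_lever 0.66 -110.0 -79.0 75.0
wrist cam_lever 0.63 -116.0 -54.0 122.0
wrist drip_tray 0.66 -136.0 9.0 1.0
```

```bash
cat > phi.py <<'E'
from h import *
ex=np.array([-.115,.993,0]);ey=np.array([-.993,-.115,0])
for n in('scene','top'):
  c=imaging.camera(n);g=c['color'].astype(float).mean(2);out=[]
  for ph in np.arange(-.45,1.41,.05):
      y=-93+93*np.sin(ph);z=92+93*np.cos(ph);P=np.array([493,188.4,0])-115*ex+y*ey+[0,0,z]
      q=c['K']@(rot(c['attitude']).T@(P-c['position']));d=q[2];q=q/d
      m=np.hypot(*(np.mgrid[0:g.shape[0],0:g.shape[1]]-np.array([q[1],q[0]])[:,None,None]))<11*c['K'][0,0]/d
      out.append((g[m].mean().round(),ph.round(2)))
  print(n,sorted(out)[:6])
print(monitor.observe()['ee_pos'])
E
python3 phi.py
```

```text
scene [(np.float64(49.0), np.float64(0.95)), (np.float64(49.0), np.float64(1.0)), (np.float64(50.0), np.float64(1.05)), (np.float64(51.0), np.float64(0.9)), (np.float64(54.0), np.float64(0.85)), (np.float64(54.0), np.float64(1.1))]
top [(np.float64(31.0), np.float64(1.0)), (np.float64(40.0), np.float64(1.05)), (np.float64(51.0), np.float64(0.95)), (np.float64(60.0), np.float64(1.1)), (np.float64(77.0), np.float64(1.15)), (np.float64(89.0), np.float64(0.9))]
[ 558.20792509 -100.29781122  286.63453362]
```

```bash
python3 -m inch '[[[5,-0.5,0,0],[10,-1.25,0,0],[15,-1.25,0,0],[17.9,-1.25,0,0],[17.9,-1.25,4,0],[17.9,-1.25,8,0],[17.9,-1.25,11,0],[17.9,-1.25,12.4,0],[17.9,-1.25,12.4,0],[17.9,-1.25,12.4,0]]]'|grep -E 't:|pos|wrist|grasp'
python3 -m inch '[[[0,0,0.3,0],[0,0,0.6,0],[0,0,0.9,0],[0,0,1.2,0],[0,0,1.5,0]]]'|grep -E 't:|pos|wrist|grasp'
```

```text
t: 27.2
ee_pos: [525.8, 76.0, 164.2]
ee_rot: [0.0, 0.665, 0.746, 0.001]
wrist_force: [-0.0, -0.1, 0.4]
grasp_force: 0.0
t: 27.7
ee_pos: [525.3, 76.0, 147.5]
ee_rot: [0.0, 0.665, 0.747, -0.0]
wrist_force: [-0.1, 0.0, -0.1]
grasp_force: 0.0
```

```bash
python3 -m inch '[[[0,0,0.3,0],[0,0,0.6,0]]]'|grep -E 't:|pos|wrist|grasp'
python3 -m inch '[[[0,-0.1,0.2,0],[0,-0.2,0.5,0]]]'|grep -E 't:|pos|wrist|grasp'
```

```text
t: 27.9
ee_pos: [525.2, 76.0, 141.4]
ee_rot: [-0.0, 0.665, 0.747, -0.0]
wrist_force: [0.0, 0.2, -0.5]
grasp_force: 0.0
t: 28.1
ee_pos: [523.2, 75.8, 136.5]
ee_rot: [0.0, 0.665, 0.747, 0.0]
wrist_force: [-0.1, 1.0, -0.6]
grasp_force: 0.0
```

```bash
python3 -m inch '[[[0,0,0.2,0],[0,0,0.4,0]]]'|grep -E 'pos|wrist'
python3 -m inch '[[[0,0,0.2,0],[0,0,0.4,0]]]'|grep -E 'pos|wrist'; python3 phi.py
```

```text
ee_pos: [523.3, 75.8, 132.5]
wrist_force: [-0.2, -0.5, 0.3]
ee_pos: [523.3, 75.8, 128.5]
wrist_force: [-0.0, 0.3, -0.4]
scene [(np.float64(53.0), np.float64(1.4)), (np.float64(54.0), np.float64(1.35)), (np.float64(56.0), np.float64(1.3)), (np.float64(60.0), np.float64(1.25)), (np.float64(62.0), np.float64(0.5)), (np.float64(62.0), np.float64(0.55))]
top [(np.float64(39.0), np.float64(0.9)), (np.float64(39.0), np.float64(0.95)), (np.float64(43.0), np.float64(0.85)), (np.float64(43.0), np.float64(1.0)), (np.float64(47.0), np.float64(0.8)), (np.float64(52.0), np.float64(0.75))]
[523.14199224  75.77098643 128.29389634]
```

```bash
python3 -m inch '[[[0,0,-3,0],[0,0,-7,0],[0,0,-11,0],[-4,0,-15,0],[-9,0,-15,0],[-14,0,-15,0],[-18,0,-15,0],[-18,0,-15,0],[-18,0,-15,0]]]'|grep -E 't:|pos|wrist'; python3 phi.py
```

```text
t: 29.5
ee_pos: [543.9, -103.7, 278.4]
ee_rot: [-0.0, 0.666, 0.746, -0.0]
wrist_force: [-0.1, 1.4, 0.5]
scene [(np.float64(55.0), np.float64(1.35)), (np.float64(56.0), np.float64(1.3)), (np.float64(57.0), np.float64(1.4)), (np.float64(60.0), np.float64(1.25)), (np.float64(65.0), np.float64(1.2)), (np.float64(67.0), np.float64(1.15))]
top [(np.float64(31.0), np.float64(1.4)), (np.float64(36.0), np.float64(1.35)), (np.float64(48.0), np.float64(1.3)), (np.float64(63.0), np.float64(1.25)), (np.float64(89.0), np.float64(0.25)), (np.float64(93.0), np.float64(1.2))]
[ 543.94122983 -102.2911654   278.71879529]
```

Both cameras put the lever at its stop, about 1.35 rad past upright, and the arm is clear.

```bash
python3 -m inch '[[[0,0,0,0],[0,0,0,0],[0,0,0,0]]]'|grep -E 't:|wrist'; python3 -c "
from workcell import ticket
print(ticket.finish_job())"
```

```text
t: 29.9
ee_rot: [0.0, 0.665, 0.747, 0.0]
wrist_force: [0.5, -0.1, 0.7]
the job is handed in; nothing more can be done
None
```

I handed the job in at about 30 s: I pushed the tray home by feel (about 4.5 mm on the stop, 15.6 N peak), and the cameras show the lever snapped to its stop. No verdict came back; I did not check the foot's clamping force, or the tray and bystanders afterwards, and the lever needed a second light push past centre.

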